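Set out the reagents beside the heat block

ROBOT

A 6-joint arm with a two-finger parallel gripper is mounted at the origin on the work surface. World frame = base frame: x ahead of the robot, y to its left, z up, the work surface at z = 0. Lengths are in m, angles in degrees, forces in N, time in s.
With the tool pointing down it reaches from about 0.35 to 0.95 m from the base axis. Payload 17.4 kg.
Tool frame: the origin (TCP) lies at the very end of the fingers, on their centre line; the grasp point (between the pads) lies 19 mm behind it; z points along the fingers, y is the line along which they close (so a half turn about z gives the same grasp; the last joint's range is limited). The gripper opens to 93 mm and grips with 3 to 60 N. Pads are 15 mm wide; open, the fingers measure 128 mm over their backs; the gripper's body (75 mm by 188 mm) begins 65 mm behind the grasp point.
Start: joints at [62.005, 6.646, 82.598, -0, 90.757, -2.166], TCP at [0.294, 0.608, 0.219] pointing down, gripper open.
Joint ranges: [-162.19, 162.19], [-47.58, 125.68], [4.15, 143.07], [-65.23, 245.23], [0.69, 171.88], [-170.13, 170.13]. Speed limits (degrees/s): [108.29, 108.29, 127.2, 180, 180, 180].

INTERFACE

Orientations are given as a 3x3 rotation matrix whose columns are the frame's x, y, z axes.
In Python, from station import * gives the robot as it stands.
- The arm moves only by the shell command python3 -m crank 'ROWS' [OPENING] [FORCE]. ROWS is JSON, a list that holds one entry, the list of rows, each a list of 4 numbers: the shift along the tool's x, y, z in mm, then the turn about the tool's z in degrees. In form: [[[tx, ty, tz, roll], ...]]. A call has 1 to 5 rows; each row shifts and turns the commanded pose from where the row before left it, along the tool's axes as they then stand; what a row does not reach is not made up. A row lasts 1/8 s, in which the tool goes at most 62.5 mm and 10.7 degrees, less where a joint would pass 70% of its speed; a pose out of reach is approached as far as the arm can. A call with a gripper value outside its range is refused whole. OPENING is the opening, from -1 (shut) to 1 (fully open), set as the call begins (- or left out, the last holds). The fingers move at their own pace and stop on an object; FORCE is the grip in N (left out, the last holds). Time passes only in rows, so rows that do not move let the fingers close. It gives the time, the measured TCP pose, the force, the opening and the grip force at its end, in the units of the state.
- get_state(): the state, without advancing time (a new reading comes with each control period).
- capture(name): name is "scene" or "top" or "wrist"; returns a dict with "pixels" (480x640x3 uint8, blue, green, red), "intrinsics" (3x3 intrinsics, pixels), "R" (3x3) and "t" (3): a world point X has camera coordinates R X + t. Camera axes: x right, y down, z forward; pixel columns grow to the right and rows downward; lengths in m; the calibration is good to about 2 mm. A picture is of the moment at which its call begins. There is no depth.
- sign_off(): hands the job in; it is judged then, once.
Trained networks look in a picture, given as the dict that the camera call returned (one of the last four; its "shot" number tells which), for a name from the list of things; names that differ only in an ending like _2 or _b are one class to them, and where a whole thing is asked for, a point or a joint stands for the part that bears it (a point fixed in the world has none). Each returns a list of dicts, best first, with "p" (0 to 1); they miss things now and then, are a little off and sometimes report something else, mostly with a low value. They report only what shows in the picture. A call takes as long as a camera call. They do not tell look-alikes from the thing itself.
- spot_in(thing, picture): "location" ([column, row] as shares, 0 to 1, of the picture: columns of its width, rows of its height, amid what is visible of it).
The state is a dict: "clock": time; "qpos": joint angles; "joint_velocities": joint speeds; "tau": joint torques, N m; "eef_pos": TCP position; "orientation": TCP orientation; "ft_force": force on the tool from outside, world axes, zero at the start; "wrist_torque": the same for the moment, N m; "grip_width": finger opening in m; "gripper_force": force on a finger pad.
Only numpy, scipy, OpenCV 4.12 (cv2) and the standard library are available. Lean on these libraries where they do the work, as an engineer would, in place of code of your own. Each camera call takes 0.05 s, during which the arm holds its last target. There are 200 camera calls.

TASK

Set out the test station on the row of three coasters: stand the dropper bottle in the middle of the coaster nearest the heat block, the steel beaker in the middle of the coaster farthest from it, and the lidded jar in the middle of the coaster between them, then put the white dish centred on top of the jar's lid. Keep all four upright throughout, leave the tube rack and the timer where they are, and let go of everything at the end.

Things in the scene. Friction and masses are not known exactly. Their poses are not given: they have to be found in the camera images.
- dropper_bottle: Loose white plastic dropper bottle, the tallest and thinnest of the four: round body 32 mm in diameter up to 52 mm high, then a shoulder and a grey dropper tip, 88 mm in all; about 50 g. Origin at the centre of its underside, z up.
- jar: Loose squat amber jar with a flat black screw lid of the same diameter: a plain upright cylinder 58 mm in diameter and 50 mm high (glass to 36 mm, lid above); about 140 g. Origin at the centre of its underside, z up.
- beaker: Loose open steel beaker, straight round wall 48 mm in outer diameter, 62 mm high, wall 3 mm; about 90 g. Origin at the centre of its underside, z up.
- dish: Loose closed white ceramic dish, a plain flat disc 54 mm in diameter and 18 mm high with a thin grey line round its side; about 50 g. Origin at the centre of its underside, z up. It starts lying flat on the bench.
- coaster_a: Fixed black rubber coaster, a round disc 72 mm across and 4 mm thick with a thin grey circle on it, lying flat on the bench; origin at the centre of its underside, z up. The three coasters are alike and lie in a straight row, 125 mm from centre to centre (give or take 4 mm), roughly crosswise to the robot; this one lies at the left (+y) end of the row.
- coaster_b: Fixed black rubber coaster, a round disc 72 mm across and 4 mm thick with a thin grey circle on it, lying flat on the bench; origin at the centre of its underside, z up. The three coasters are alike and lie in a straight row, 125 mm from centre to centre (give or take 4 mm), roughly crosswise to the robot; this one is the middle one.
- coaster_c: Fixed black rubber coaster, a round disc 72 mm across and 4 mm thick with a thin grey circle on it, lying flat on the bench; origin at the centre of its underside, z up. The three coasters are alike and lie in a straight row, 125 mm from centre to centre (give or take 4 mm), roughly crosswise to the robot; this one lies at the right (-y) end of the row.
- heat_block: Fixed heat block, a white box 90 mm deep (x), 100 mm wide (y) and 55 mm high with a drilled aluminium block on top (67 mm high in all), its front facing the robot with a small dark display. It stands beyond one end of the row, left or right, about 135 mm from the end coaster's centre to its own; beyond the other end, in the same way, stands a fixed grey vortex mixer, round, 92 mm across and 68 mm high. Origin at the centre of its underside, z up.
- tube_rack: Bystander: loose red tube rack with capped tubes, 50 by 110 mm and 68 mm high, beyond the row as seen from the robot. Leave it where it is. Origin at the centre of its underside, z up.
- timer: Bystander: loose flat grey bench timer, 60 by 75 mm and 20 mm high, beyond the row as seen from the robot. Leave it where it is. Origin at the centre of its underside, z up.
Not all that is in view belongs to the job. Several things have the shape of the dish; the one meant has the colours described above.

How it is judged:
By the outcome, as a careful person would: the job done as asked, in the order asked, and still so for the second after the job is handed in, with the robot touching nothing.
It also fails if it takes over 102 s, if anything falls off the work surface, if the arm or the gripper's body presses on something with over 40 N, if the wrist force passes 120 N, or if a joint passes its speed limit or range.

## Working session

There is one attempt and no reset: what is moved stays moved. The work goes in short steps, Python scripts to look and compute and a shell command to move; the robot and the scene stay as the last step left them, time stands still between calls to the robot, and variables do not carry over. Pictures are saved under pics/ and viewed, at most 14 in all, crops included, and the job is handed in when it is done.

```bash
ls; mkdir -p pics
cat > h.py <<'E'
from station import *
import numpy as np, cv2
def ray(c,px,z):
    K=np.array(c["intrinsics"]);R=np.array(c["R"]);t=np.array(c["t"])
    d=R.T@np.linalg.solve(K,[px[0],px[1],1]);o=-R.T@t
    return o+d*(z-o[2])/d[2]
def proj(c,X):
    p=np.array(c["intrinsics"])@(np.array(c["R"])@np.array(X)+np.array(c["t"]));return p[:2]/p[2]
E
python3 - <<'E'
from h import *
s=get_state();print(s["clock"],s["eef_pos"],s["orientation"],s["grip_width"])
for n in("top","scene"):
    c=capture(n);cv2.imwrite(f"pics/{n}0.png",c["pixels"])
    print(n,np.round(-np.array(c["R"]).T@np.array(c["t"]),3))
    for th,z in(("dropper_bottle",.05),("jar",.05),("beaker",.062),("dish",.018),("coaster_a",.004),("heat_block",.06),("tube_rack",.06),("timer",.02)):
        for d in spot_in(th,c)[:5]:
            px=np.array(d["location"])*[640,480];print(th,round(d["p"],2),px.round(),ray(c,px,z).round(3))
E
```

```text
pics
0.0 [0.2939967  0.60737493 0.21792092] [[-9.00116008e-01  4.35649932e-01 -5.56149660e-04]
 [ 4.35650283e-01  9.00115443e-01 -1.01036301e-03]
 [ 6.04343209e-05 -1.15173068e-03 -9.99999335e-01]] 0.09287502771628
top [ 0.474 -0.031  0.824]
dropper_bottle 0.56 [261. 315.] [0.454 0.064 0.05 ]
jar 0.59 [173. 304.] [0.468 0.211 0.05 ]
beaker 0.9 [421. 310.] [ 0.469 -0.199  0.062]
beaker 0.39 [366. 242.] [ 0.578 -0.109  0.062]
dish 0.72 [302. 360.] [ 0.379 -0.005  0.018]
dish 0.62 [379. 366.] [ 0.372 -0.137  0.018]
dish 0.57 [340. 312.] [ 0.462 -0.069  0.018]
coaster_a 0.92 [295. 227.] [0.611 0.014 0.004]
coaster_a 0.78 [228. 217.] [0.627 0.136 0.004]
coaster_a 0.68 [365. 240.] [ 0.59  -0.112  0.004]
heat_block 0.72 [266. 131.] [0.77  0.066 0.06 ]
tube_rack 0.85 [339. 132.] [ 0.771 -0.061  0.06 ]
timer 0.77 [267. 131.] [0.786 0.07  0.02 ]
scene [ 0.921 -0.514  0.57 ]
dropper_bottle 0.61 [298. 193.] [0.471 0.049 0.05 ]
jar 0.63 [345. 164.] [0.486 0.186 0.05 ]
beaker 0.79 [200. 280.] [ 0.499 -0.224  0.062]
beaker 0.34 [301. 192.] [0.483 0.042 0.062]
dish 0.98 [256. 245.] [ 0.479 -0.081  0.018]
dish 0.78 [246. 203.] [ 0.382 -0.002  0.018]
dish 0.73 [347. 162.] [0.459 0.24  0.018]
dish 0.62 [191. 241.] [ 0.38  -0.141  0.018]
coaster_a 0.74 [392. 222.] [0.632 0.132 0.004]
coaster_a 0.67 [296. 290.] [ 0.593 -0.114  0.004]
heat_block 0.59 [447. 186.] [0.692 0.224 0.06 ]
tube_rack 0.83 [418. 316.] [ 0.791 -0.093  0.06 ]
timer 0.74 [453. 268.] [0.781 0.068 0.02 ]
```

View pics/top0.png

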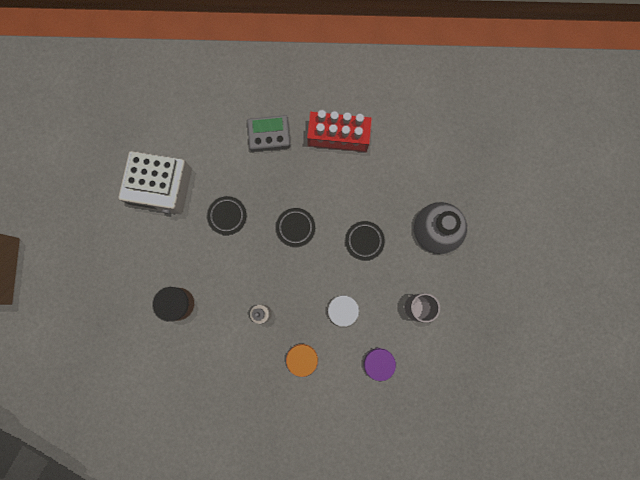

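View pics/scene0.png

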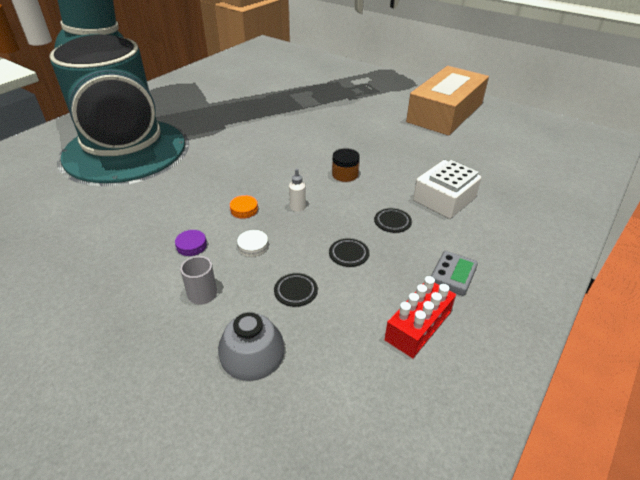

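The top view shows the heat block at the left, near coaster (227,215). The jar is at (173,304), the bottle at (260,314), the white dish at (343,311) and the beaker at (425,308). So the bottle goes to coaster a, the jar to b and the beaker to c. Next I refine these positions.

Run:
```python
from h import *
im=cv2.imread("pics/top0.png");c=capture("top");g=cv2.cvtColor(im,cv2.COLOR_BGR2GRAY)
def blob(m,p,z,n):
    k,l,s,ce=cv2.connectedComponentsWithStats(m.astype(np.uint8))
    j=min(range(1,k),key=lambda i:np.hypot(*(ce[i]-p))+(99 if s[i,4]<30 else 0))
    cn=cv2.findContours((l==j).astype(np.uint8),cv2.RETR_EXTERNAL,cv2.CHAIN_APPROX_NONE)[0][0]
    e=cv2.fitEllipse(cn);f=c["intrinsics"][0][0]
    print(n,np.round(e[0],1),"diam mm",np.round(np.array(e[1])*(.824-z)/f*1000,1),ray(c,e[0],z).round(4))
    return 
for n,p in(("a",(227,215)),("b",(295,227)),("c",(365,240))):blob(cv2.morphologyEx((g<55).astype(np.uint8),cv2.MORPH_CLOSE,np.ones((3,3))),p,.004,n)
blob(g<50,(171,304),.05,"jar")
blob(g>150,(343,311),.018,"dish")
def show(n,x,y,s=6):
    return cv2.resize(im[y-24:y+24,x-32:x+32],None,fx=s,fy=s,interpolation=cv2.INTER_CUBIC)
cv2.imwrite("pics/crops.png",np.vstack([np.hstack([show("",173,304),show("",260,314)]),np.hstack([show("",422,308),show("",343,311)])]))
```

```text
a [226.4 215.2] diam mm [65.9 67.3] [0.6298 0.1391 0.004 ]
b [295.1 226.9] diam mm [66.9 67.7] [0.6111 0.0139 0.004 ]
c [364.5 240.2] diam mm [66.9 67.7] [ 0.5897 -0.1117  0.004 ]
jar [171.8 303.4] diam mm [56.  63.9] [0.4694 0.213  0.05  ]
dish [343.  310.5] diam mm [51.1 51.8] [ 0.4639 -0.0743  0.018 ]
```

View pics/crops.png

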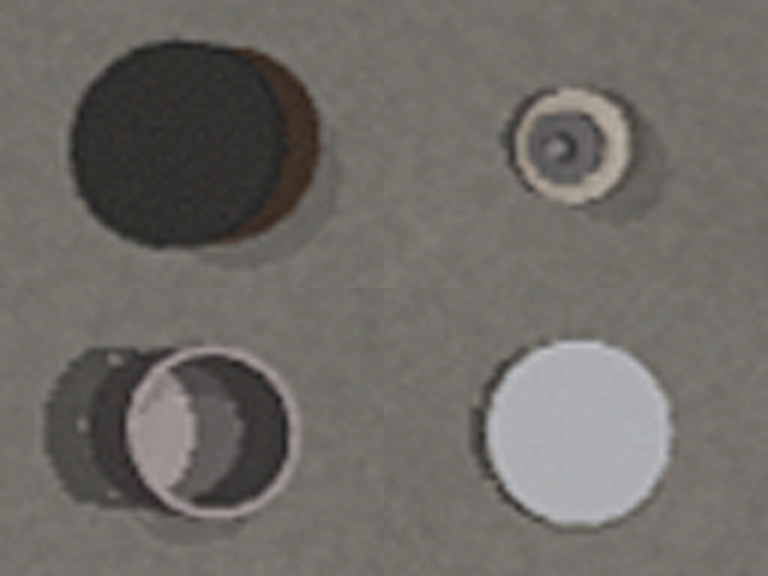

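```bash
python3 -m crank '[[[0,0,0,-9],[0,0,0,-9],[0,0,0,-7.8],[0,0,0,0]]]'
```

```text
clock: 1.45
eef_pos: [0.2941, 0.6076, 0.2186]
orientation: [[-1.0, 0.001, -0.0], [0.001, 1.0, -0.0], [0.0, -0.0, -1.0]]
ft_force: [0.3, -0.8, -0.9]
grip_width: 0.093
gripper_force: 0.0
```

The crops show the jar lid centred at about (170.3,303.5), the bottle shoulder at (258.9,313.8) and the beaker rim at (425.1,307.6).

Run:
```python
from h import *
c=capture("top")
for n,p,z in(("bot",(258.9,313.8),.052),("tip",(256.1,313.7),.088),("beaker",(425.1,307.6),.062),("jar",(170.3,303.5),.05),("dish",(343,310.5),.018)):print(n,ray(c,p,z).round(4))
print(get_state()["clock"])
```

```text
bot [0.4557 0.0669 0.052 ]
tip [0.4566 0.0667 0.088 ]
beaker [ 0.4723 -0.2064  0.062 ]
jar [0.4692 0.2155 0.05  ]
dish [ 0.4639 -0.0743  0.018 ]
1.5
```

```bash
python3 -m crank '[[[-10,-30,0,0],[-16,-55,0,0],[-16,-55,0,0],[-16,-55,0,0],[-16,-55,0,0]]]' >/dev/null; python3 -m crank '[[[-16,-55,0,0],[-16,-55,0,0],[-16,-55,0,0],[-16,-55,0,0],[-16,-45,0,0]]]'; python3 -m crank '[[[-8,-26,0,0],[0,0,0,0],[0,0,0,0]]]'
python3 - <<'E'
from h import *
c=capture("wrist");cv2.imwrite("pics/w1.png",c["pixels"])
print(np.round(-np.array(c["R"]).T@np.array(c["t"]),3),get_state()["eef_pos"])
for n,X in(("bot52",(.456,.067,.052)),("tip",(.4562,.0668,.088)),("dish",(.464,-.074,.018)),("a",(.63,.139,.004)),("b",(.611,.014,.004))):print(n,proj(c,X).round(1))
E
```

```text
clock: 2.75
eef_pos: [0.448, 0.0905, 0.219]
orientation: [[-1.0, 0.005, 0.001], [0.005, 1.0, 0.0], [-0.001, 0.0, -1.0]]
ft_force: [0.4, 0.4, 0.9]
grip_width: 0.0928
gripper_force: 0.0
clock: 3.12
eef_pos: [0.4557, 0.0669, 0.2187]
orientation: [[-1.0, 0.002, 0.0], [0.002, 1.0, 0.0], [-0.0, 0.0, -1.0]]
ft_force: [-0.5, -0.4, 0.2]
grip_width: 0.093
gripper_force: 0.0
[0.387 0.067 0.385] [0.45566079 0.06716101 0.21872714]
bot52 [319.8 222. ]
tip [319.5 231.8]
dish [169.3 223.4]
a [387.3 371.5]
b [270.4 356. ]
```

View pics/w1.png

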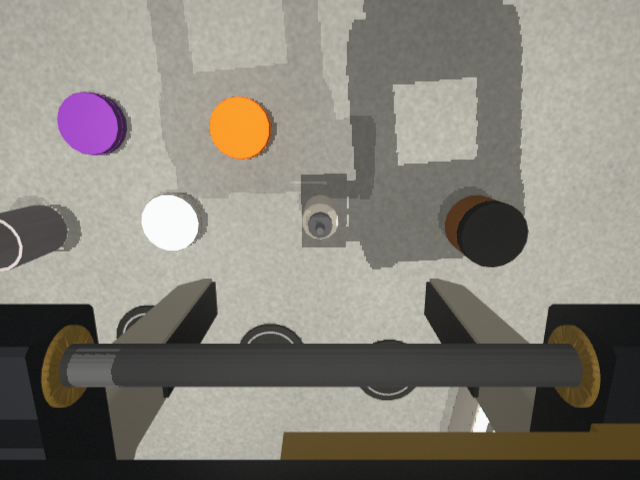

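The bottle, at (320,221), and the dish, at (170,222), match the estimates. I lower and grip.

```bash
python3 -m crank '[[[0,0,45,0],[0,0,55,0],[0,0,50,0],[0,0,35,0],[0,0,17,0]]]'; python3 -m crank '[[[0,0,2,0],[0,0,0,0],[0,0,0,0],[0,0,0,0],[0,0,0,0]]]' -1 12;python3 -m crank '[[[0,0,0,0],[0,0,0,0],[0,0,0,0],[0,0,0,0]]]'
```

```text
clock: 3.8
eef_pos: [0.4549, 0.0673, 0.015]
orientation: [[-1.0, -0.0, -0.002], [-0.0, 1.0, -0.0], [0.002, -0.0, -1.0]]
ft_force: [0.8, -0.1, 0.6]
grip_width: 0.0932
gripper_force: 0.0
clock: 4.42
eef_pos: [0.456, 0.0665, 0.015]
orientation: [[-1.0, 0.001, 0.001], [0.001, 1.0, 0.0], [-0.001, 0.0, -1.0]]
ft_force: [-0.4, 0.1, -0.1]
grip_width: 0.0476
gripper_force: 0.0
clock: 4.92
eef_pos: [0.4558, 0.0664, 0.0147]
orientation: [[-1.0, 0.001, 0.0], [0.001, 1.0, -0.0], [-0.0, -0.0, -1.0]]
ft_force: [0.2, -0.5, 0.5]
grip_width: 0.0313
gripper_force: 12.0
```

```bash
python3 -m crank '[[[0,0,-10,0],[0,0,-20,0],[0,0,-20,0],[0,0,-10,0],[-10,4,0,0]]]'>/dev/null; python3 -m crank '[[[-22,9,0,0],[-30,13,0,0],[-35,14.5,0,0],[-30,13,0,0],[-25,10,0,0]]]'>/dev/null; python3 -m crank '[[[-15,6,0,0],[-7,3,0,0],[0,0,0,0],[0,0,0,0],[0,0,0,0]]]'
python3 - <<'E'
from h import *
out=[]
for n in("scene","wrist"):
    c=capture(n);im=c["pixels"].copy()
    for X in((.6298,.1391,.004),(.6111,.0139,.004),(.5897,-.1117,.004)):
        P=[proj(c,(X[0]+.036*np.cos(a),X[1]+.036*np.sin(a),.004)) for a in np.linspace(0,6.28,60)]
        cv2.polylines(im,[np.int32(np.array(P)*8)],True,(0,255,0),1,cv2.LINE_AA,3)
    out.append(im)
cv2.imwrite("pics/s2.png",cv2.resize(out[0][150:350,200:480],(800,571)))
cv2.imwrite("pics/w2.png",out[1])
E
```

```text
clock: 6.8
eef_pos: [0.6295, 0.1387, 0.0749]
orientation: [[-1.0, 0.001, 0.0], [0.001, 1.0, 0.0], [-0.0, 0.0, -1.0]]
ft_force: [0.1, 0.5, -0.0]
grip_width: 0.0318
gripper_force: 12.0
```

View pics/s2.png

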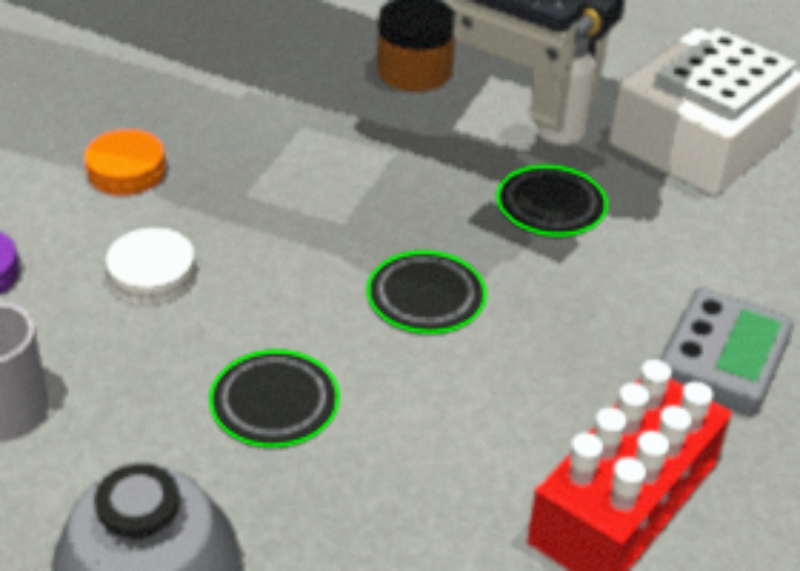

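View pics/w2.png

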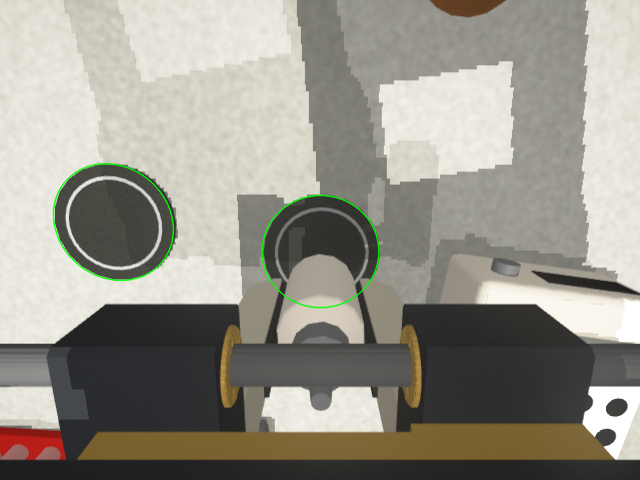

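The coaster outlines match within about 1 mm in both views, and the bottle hangs upright over coaster a. I lower and release, then go to the beaker.

```bash
python3 -m crank '[[[0,0,10,0],[0,0,20,0],[0,0,15,0],[0,0,8,0],[0,0,2.5,0]]]'>/dev/null; python3 -m crank '[[[0,0,0,0],[0,0,0,0]]]'; python3 -m crank '[[[0,0,0,0],[0,0,0,0],[0,0,0,0],[0,0,0,0],[0,0,0,0]]]' 1 ; python3 -m crank '[[[0,0,-10,0],[0,0,-35,0],[0,0,-45,0],[0,0,-30,0],[7.5,-20,-10,0]]]'>/dev/null
python3 -m crank '[[[20,-40,0,0],[22,-50,0,0],[22,-50,0,0],[22,-50,0,0],[22,-50,0,0]]]'>/dev/null;python3 -m crank '[[[22,-45,0,0],[15,-30,0,0],[5,-10,0,0],[0,0,0,0],[0,0,0,0]]]'
python3 - <<'E'
from h import *
c=capture("wrist");im=c["pixels"].copy()
for X,z,r in(((.4723,-.2064),.062,.024),((.4639,-.0743),.018,.027),((.5897,-.1117),.004,.036)):
    P=[proj(c,(X[0]+r*np.cos(a),X[1]+r*np.sin(a),z)) for a in np.linspace(0,6.28,60)]
    cv2.polylines(im,[np.int32(np.array(P)*8)],True,(0,255,0),1,cv2.LINE_AA,3)
cv2.imwrite("pics/w3.png",im)
E
```

```text
clock: 7.78
eef_pos: [0.6301, 0.1389, 0.0195]
orientation: [[-1.0, 0.001, 0.001], [0.001, 1.0, 0.0], [-0.001, 0.0, -1.0]]
ft_force: [0.0, 0.4, -1.1]
grip_width: 0.0316
gripper_force: 12.0
clock: 8.4
eef_pos: [0.6299, 0.1389, 0.0191]
orientation: [[-1.0, 0.001, -0.0], [0.001, 1.0, -0.0], [0.0, -0.0, -1.0]]
ft_force: [0.7, -0.3, 0.2]
grip_width: 0.077
gripper_force: 0.0
clock: 10.28
eef_pos: [0.4724, -0.2053, 0.149]
orientation: [[-1.0, -0.0, -0.0], [-0.0, 1.0, 0.0], [0.0, 0.0, -1.0]]
ft_force: [0.1, 0.1, 0.4]
grip_width: 0.093
gripper_force: 0.0
```

View pics/w3.png

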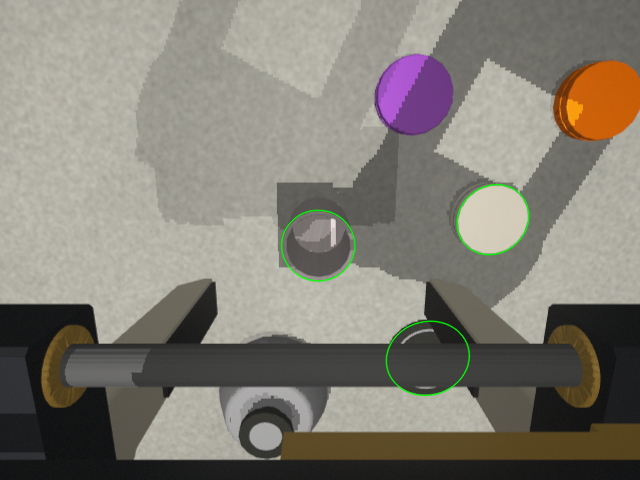

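The beaker rim matches its predicted outline around (318,245). I grip it.

```bash
python3 -m crank '[[[0,-1,20,0],[0,0,40,0],[0,0,35,0],[0,0,22,0],[0,0,10,0]]]'>/dev/null; python3 -m crank '[[[0,0,0,0],[0,0,0,0],[0,0,0,0],[0,0,0,0],[0,0,0,0]]]' -1 15;python3 -m crank '[[[0,0,0,0],[0,0,0,0]]]'
```

```text
clock: 11.58
eef_pos: [0.4723, -0.2071, 0.0224]
orientation: [[-1.0, 0.001, 0.0], [0.001, 1.0, -0.0], [-0.0, -0.0, -1.0]]
ft_force: [-0.1, 2.1, 0.3]
grip_width: 0.0479
gripper_force: 0.7
clock: 11.82
eef_pos: [0.4723, -0.2071, 0.0224]
orientation: [[-1.0, 0.0, 0.0], [0.0, 1.0, -0.0], [-0.0, -0.0, -1.0]]
ft_force: [-1.1, 0.2, 3.3]
grip_width: 0.0471
gripper_force: 15.0
```

```bash
python3 -m crank '[[[0,0,-10,0],[0,0,-25,0],[0,0,-25,0],[0,0,-15,0],[-5,4,-5,0]]]'>/dev/null; python3 -m crank '[[[-15,12,0,0],[-25,20,0,0],[-30,25,0,0],[-25,19,0,0],[-12.5,11,0,0]]]'>/dev/null; python3 -m crank '[[[-5,4,10,0],[0,0,20,0],[0,0,25,0],[0,0,13,0],[0,0,5,0]]]'; python3 -m crank '[[[0,0,3,0],[0,0,0,0],[0,0,0,0]]]'
```

```text
clock: 13.7
eef_pos: [0.589, -0.1124, 0.028]
orientation: [[-1.0, 0.001, -0.001], [0.001, 1.0, 0.0], [0.001, 0.0, -1.0]]
ft_force: [0.8, 0.1, 0.1]
grip_width: 0.0473
gripper_force: 15.0
clock: 14.08
eef_pos: [0.59, -0.1121, 0.0267]
orientation: [[-1.0, 0.001, 0.001], [0.001, 1.0, -0.0], [-0.001, -0.0, -1.0]]
ft_force: [-0.4, -0.4, -0.8]
grip_width: 0.0472
gripper_force: 15.0
```

```bash
python3 -m crank '[[[0,0,0,0],[0,0,0,0],[0,0,0,0],[0,0,0,0],[0,0,0,0]]]' 1 ; python3 -m crank '[[[0,0,-10,0],[0,0,-35,0],[0,0,-45,0],[0,0,-30,0],[6,15,-5,0]]]'>/dev/null
python3 -m crank '[[[15,35,0,0],[18,50,0,0],[18,50,0,0],[18,50,0,0],[18,50,0,0]]]'>/dev/null;python3 -m crank '[[[15,40,0,0],[10,25,0,0],[3,12.5,0,0],[0,0,0,0],[0,0,0,0]]]'
python3 - <<'E'
from h import *
def ring(c,L):
    im=c["pixels"].copy()
    for X,z,r in L:
        P=[proj(c,(X[0]+r*np.cos(a),X[1]+r*np.sin(a),z)) for a in np.linspace(0,6.28,60)]
        cv2.polylines(im,[np.int32(np.array(P)*8)],True,(0,255,0),1,cv2.LINE_AA,3)
    return im
a=ring(capture("wrist"),[((.4692,.2155),.05,.029)])
b=ring(capture("scene"),[((.63,.139),.056,.016),((.59,-.112),.066,.024),((.63,.139),.004,.016)])
cv2.imwrite("pics/w4.png",np.vstack([cv2.resize(a[150:330,140:500],(600,300)),cv2.resize(b[150:330,180:540],(600,300))]))
E
```

```text
clock: 14.7
eef_pos: [0.5897, -0.1121, 0.0261]
orientation: [[-1.0, 0.001, -0.0], [0.001, 1.0, -0.0], [0.0, -0.0, -1.0]]
ft_force: [-0.7, -0.1, -1.1]
grip_width: 0.0911
gripper_force: 0.0
clock: 16.58
eef_pos: [0.4691, 0.2148, 0.1509]
orientation: [[-1.0, 0.001, -0.0], [0.001, 1.0, -0.0], [0.0, -0.0, -1.0]]
ft_force: [1.7, 0.3, -0.1]
grip_width: 0.0931
gripper_force: 0.0
```

View pics/w4.png

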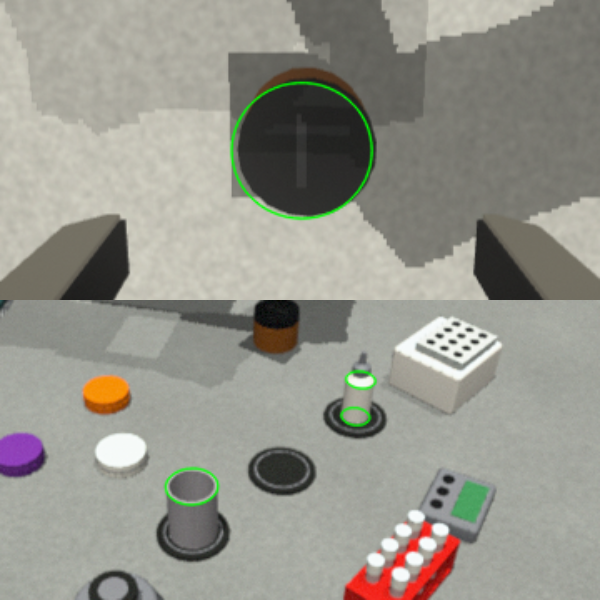

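Bottle and beaker stand upright and centred. The jar lid sits about 1 mm toward +y of its estimate. I grip the jar.

```bash
python3 -m crank '[[[0,1,22,0],[0,0,42,0],[0,0,38,0],[0,0,23,0],[0,0,11,0]]]'>/dev/null; python3 -m crank '[[[0,0,0,0],[0,0,0,0],[0,0,0,0],[0,0,0,0],[0,0,0,0]]]' -1 20;python3 -m crank '[[[0,0,0,0],[0,0,0,0]]]'
```

```text
clock: 17.92
eef_pos: [0.4691, 0.2166, 0.0157]
orientation: [[-1.0, 0.0, 0.001], [0.0, 1.0, 0.0], [-0.001, 0.0, -1.0]]
ft_force: [-1.4, -0.1, 6.2]
grip_width: 0.0576
gripper_force: 20.0
clock: 18.18
eef_pos: [0.4691, 0.2166, 0.0157]
orientation: [[-1.0, 0.0, 0.001], [0.0, 1.0, 0.0], [-0.001, 0.0, -1.0]]
ft_force: [-1.7, 0.3, 6.5]
grip_width: 0.0579
gripper_force: 20.0
```

```bash
python3 -m crank '[[[0,0,-10,0],[0,0,-25,0],[0,0,-25,0],[0,0,-15,0],[-7,-10,-5,0]]]'>/dev/null; python3 -m crank '[[[-18,-25,0,0],[-25,-35,0,0],[-29,-43,0,0],[-25,-35,0,0],[-20,-28,0,0]]]'>/dev/null; python3 -m crank '[[[-12,-18,0,0],[-6,-8.5,10,0],[0,0,20,0],[0,0,20,0],[0,0,10,0]]]'; python3 -m crank '[[[0,0,5,0],[0,0,0,0],[0,0,0,0]]]'
```

```text
clock: 20.05
eef_pos: [0.6097, 0.0146, 0.0329]
orientation: [[-1.0, -0.0, -0.002], [-0.0, 1.0, 0.0], [0.002, 0.0, -1.0]]
ft_force: [-0.3, 0.4, -0.6]
grip_width: 0.0577
gripper_force: 20.0
clock: 20.42
eef_pos: [0.6111, 0.014, 0.0308]
orientation: [[-1.0, 0.0, 0.001], [0.0, 1.0, -0.0], [-0.001, -0.0, -1.0]]
ft_force: [-0.1, -0.4, -1.7]
grip_width: 0.0572
gripper_force: 20.0
```

```bash
python3 -m crank '[[[0,0,6,0],[0,0,3,0],[0,0,1.5,0],[0,0,0.5,0],[0,0,0,0]]]'; python3 -m crank '[[[0,0,0,0],[0,0,0,0],[0,0,0,0],[0,0,0,0],[0,0,0,0]]]' 1 ; python3 -m crank '[[[0,0,-10,0],[0,0,-35,0],[0,0,-45,0],[0,0,-30,0],[14,-8,-5,0]]]'>/dev/null
python3 -m crank '[[[30,-18,0,0],[40,-24,0,0],[35,-20,0,0],[20,-13,0,0],[8,-5,0,0]]]'>/dev/null;python3 -m crank '[[[0,0,0,0],[0,0,0,0]]]'
python3 - <<'E'
from h import *
def ring(c,L):
    im=c["pixels"].copy()
    for X,z,r in L:
        P=[proj(c,(X[0]+r*np.cos(a),X[1]+r*np.sin(a),z)) for a in np.linspace(0,6.28,60)]
        cv2.polylines(im,[np.int32(np.array(P)*8)],True,(0,255,0),1,cv2.LINE_AA,3)
    return im
a=ring(capture("wrist"),[((.4639,-.0743),.018,.027)])
b=ring(capture("scene"),[((.63,.139),.056,.016),((.59,-.112),.066,.024),((.611,.014),.054,.029)])
cv2.imwrite("pics/w5.png",np.vstack([cv2.resize(a[150:330,140:500],(600,300)),cv2.resize(b[150:330,180:540],(600,300))]))
E
```

```text
clock: 21.05
eef_pos: [0.6109, 0.0139, 0.0197]
orientation: [[-1.0, 0.001, 0.0], [0.001, 1.0, -0.0], [-0.0, -0.0, -1.0]]
ft_force: [-3.3, 0.6, 4.3]
grip_width: 0.0578
gripper_force: 20.0
clock: 21.68
eef_pos: [0.6108, 0.0139, 0.0191]
orientation: [[-1.0, 0.001, -0.0], [0.001, 1.0, 0.0], [0.0, 0.0, -1.0]]
ft_force: [0.3, 0.3, 0.2]
grip_width: 0.0928
gripper_force: 0.0
clock: 23.18
eef_pos: [0.4641, -0.0737, 0.1439]
orientation: [[-1.0, 0.0, -0.0], [0.0, 1.0, 0.0], [0.0, 0.0, -1.0]]
ft_force: [1.0, 0.7, -0.5]
grip_width: 0.0932
gripper_force: 0.0
```

View pics/w5.png

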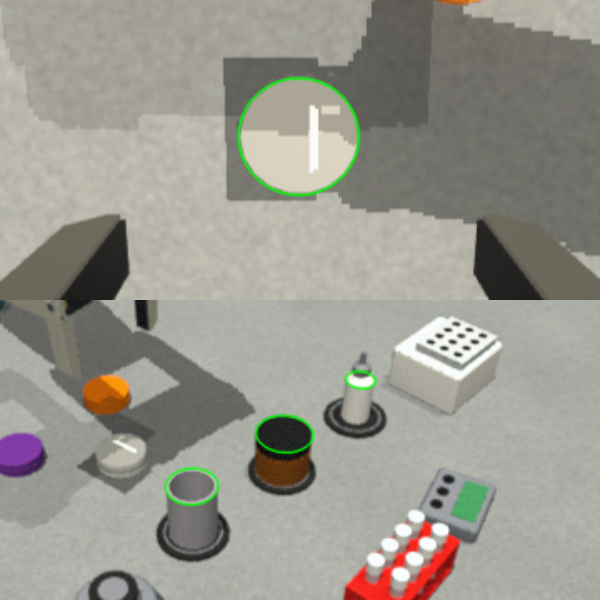

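All three are centred, and the dish outline fits. I pick up the dish.

```bash
python3 -m crank '[[[0,-0.5,22,0],[0,0,42,0],[0,0,38,0],[0,0,24,0],[0,0,10,0]]]'>/dev/null; python3 -m crank '[[[0,0,3,0],[0,0,0,0],[0,0,0,0],[0,0,0,0],[0,0,0,0]]]' -1 12;python3 -m crank '[[[0,0,0,0],[0,0,0,0]]]'
```

```text
clock: 24.52
eef_pos: [0.464, -0.0746, 0.0056]
orientation: [[-1.0, 0.001, 0.001], [0.001, 1.0, -0.0], [-0.001, -0.0, -1.0]]
ft_force: [-0.2, -0.3, 3.5]
grip_width: 0.0538
gripper_force: 12.0
clock: 24.78
eef_pos: [0.464, -0.0746, 0.0055]
orientation: [[-1.0, 0.001, 0.0], [0.001, 1.0, -0.0], [-0.0, -0.0, -1.0]]
ft_force: [-1.1, 0.4, 6.0]
grip_width: 0.0539
gripper_force: 12.0
```

```bash
python3 -m crank '[[[0,0,-10,0],[0,0,-30,0],[0,0,-35,0],[0,0,-20,0],[-7,4,-5,0]]]'>/dev/null; python3 -m crank '[[[-20,12,0,0],[-28,17,0,0],[-32,19.5,0,0],[-28,17,0,0],[-18,11,0,0]]]'>/dev/null; python3 -m crank '[[[-10,6,0,0],[-4,2,10,0],[0,0,15,0],[0,0,10,0],[0,0,3,0]]]'>/dev/null; python3 -m crank '[[[0,0,0,0],[0,0,0,0],[0,0,0,0]]]'
python3 - <<'E'
from h import *
c=capture("scene");cv2.imwrite("pics/s6.png",cv2.resize(c["pixels"][150:350,200:480],(800,571)))
E
```

```text
clock: 27.02
eef_pos: [0.611, 0.0139, 0.0676]
orientation: [[-1.0, 0.0, 0.001], [0.0, 1.0, 0.0], [-0.001, 0.0, -1.0]]
ft_force: [0.3, -0.7, -0.7]
grip_width: 0.0538
gripper_force: 12.0
```

View pics/s6.png

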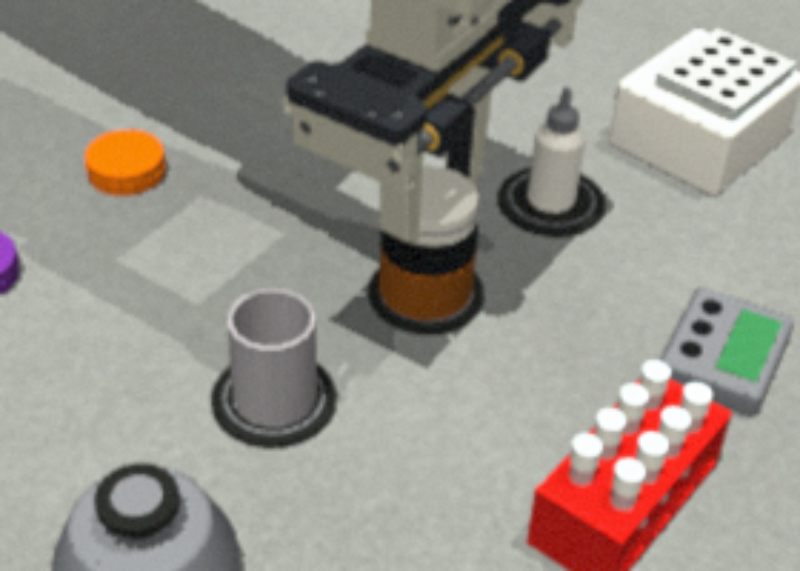

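The dish hangs level just above the jar lid (about 8 mm). I lower it, release and retreat.

```bash
python3 -m crank '[[[0,0,4,0],[0,0,2.5,0],[0,0,1.2,0],[0,0,0,0],[0,0,0,0]]]'; python3 -m crank '[[[0,0,0,0],[0,0,0,0],[0,0,0,0],[0,0,0,0],[0,0,0,0]]]' 1 ; python3 -m crank '[[[0,0,-10,0],[0,0,-30,0],[0,0,-40,0],[0,0,-30,0],[10,0,-5,0]]]'>/dev/null
python3 -m crank '[[[30,0,0,0],[40,0,0,0],[40,0,0,0],[25,0,0,0],[10,0,0,0]]]'>/dev/null;python3 -m crank '[[[0,0,0,0],[0,0,0,0],[0,0,0,0]]]'
python3 - <<'E'
from h import *
def ring(c,L):
    im=c["pixels"].copy()
    for X,z,r in L:
        P=[proj(c,(X[0]+r*np.cos(a),X[1]+r*np.sin(a),z)) for a in np.linspace(0,6.28,60)]
        cv2.polylines(im,[np.int32(np.array(P)*8)],True,(0,255,0),1,cv2.LINE_AA,3)
    return im
L=[((.63,.139),.056,.016),((.59,-.112),.066,.024),((.611,.014),.072,.027)]
a=ring(capture("top"),L);b=ring(capture("scene"),L)
cv2.imwrite("pics/f.png",np.vstack([cv2.resize(a[150:300,160:460],(600,300)),cv2.resize(b[150:330,180:540],(600,300))]))
E
```

```text
clock: 27.7
eef_pos: [0.6109, 0.0139, 0.0596]
orientation: [[-1.0, 0.001, 0.0], [0.001, 1.0, -0.0], [-0.0, -0.0, -1.0]]
ft_force: [-1.6, -0.1, 4.2]
grip_width: 0.0537
gripper_force: 12.0
clock: 28.32
eef_pos: [0.6108, 0.0139, 0.0594]
orientation: [[-1.0, 0.001, -0.0], [0.001, 1.0, -0.0], [0.0, -0.0, -1.0]]
ft_force: [0.1, 0.2, 0.5]
grip_width: 0.0924
gripper_force: 0.0
clock: 29.95
eef_pos: [0.4563, 0.014, 0.1741]
orientation: [[-1.0, 0.001, -0.001], [0.001, 1.0, 0.0], [0.001, 0.0, -1.0]]
ft_force: [0.5, -0.1, -0.5]
grip_width: 0.093
gripper_force: 0.0
```

View pics/f.png

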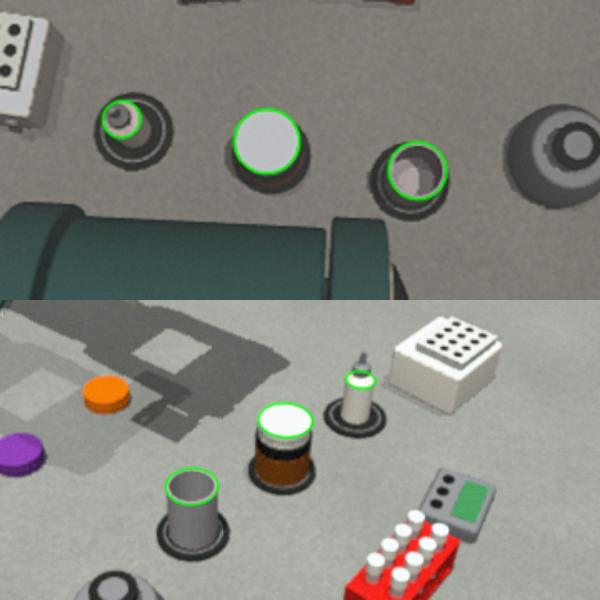

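Both views show all four things upright and centred, with the gripper clear, so I hand in the job.

```bash
python3 -c "
from station import *
print(sign_off())"
```

```text
the job is handed in; nothing more can be done
None
```

The job is handed in at about 30 s: the bottle, jar and beaker stand upright on their coasters, the white dish sits centred on the jar's lid, the rack and timer were not touched, and the gripper is open and clear.

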